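# Fill the empty cell of the dropper-bottle crate

## Robot

A 7-joint arm with a two-finger parallel gripper is mounted at the origin on a cart in front of the work surface, level with it; the furniture and walls round the work are solid. World frame = base frame: x ahead of the robot, y to its left, z up, the work surface at z = 0. Lengths are in m, angles in rad, forces in N, time in s.
With the tool pointing down it reaches from about 0.4 to 0.85 m from the base axis. Payload 10.4 kg.
Tool frame: the origin (TCP) lies on the mounting face of the last link; the fingertips stand 173 mm ahead of it and the grasp point (between the pads) lies 155 mm ahead of it (manip.tip_extent is the distance from the TCP to the fingertips, in m); z points along the fingers, y is the line along which they close (so a half turn about z gives the same grasp; the last joint's range is limited). The gripper opens to 85 mm and grips with 20 to 120 N. Pads are 22 mm wide; open, the fingers measure 114 mm over their backs; the gripper's body (76 mm by 85 mm) begins 54 mm behind the grasp point. The pads swing forward as they close: fully open they stand 13 mm farther back than shut.
Start: joints at [-1.152, 0.332, -0.065, 1.46, 0.022, 1.35, -0.088], TCP at [0.267, 0.565, 0.405] pointing down, gripper open.
Joint ranges: [-2.6, 2.6], [-0.5, 2.12], [-1.47, 1.34], [0.16, 2.42], [-1.27, 4.41], [0.06, 2.06], [-2.6, 2.6]. Speed limits (rad/s): [2.22, 2.22, 2.79, 2.79, 3.14, 3.14, 3.14].

## Interface

Orientations are given as a unit quaternion [x, y, z, w].
In Python, from workcell import manip gives the robot as it stands.
- The arm moves only by the tool move_arm, never from a script. Its argument "plan" is one flat list of numbers, 7 for each row, row after row: the turn, a rotation vector about the tool's x, y, z in rad, then the shift along the tool's x, y, z in m, then the finger opening in m, from 0 to 0.0854. In form: [ax, ay, az, dx, dy, dz, gripper, ax, ay, az, dx, dy, dz, gripper, ...]. A call has 1 to 12 rows; each row is the pose to reach, as a shift and turn from the pose commanded when the call began, along the tool's axes at that moment; what a row does not reach only later rows make up. A row lasts 1/8 s, in which the tool goes at most 62.5 mm and 10.7 degrees, less where a joint would pass 70% of its speed; a pose out of reach is approached as far as the arm can. A call with a gripper value outside its range is refused whole. The fingers move at their own pace and stop on an object; "squeeze" is the grip in N (left out, the last holds). Time passes only in rows, so rows that repeat a pose let the fingers close. It gives the time, the measured TCP pose, the force, the opening and the grip force at its end, in the units of the state.
- manip.get_obs(): the state, without advancing time (a new reading comes with each control period).
- manip.camera(name): name is "scene" or "side" or "wrist"; returns a dict with "color" (384x512x3 uint8, red, green, blue), "fx", "fy", "cx", "cy" (pixels), "cam_to_world" (4x4, takes a point from camera to world coordinates); the wrist camera has in their place "mount" (4x4, takes a point from camera to tool coordinates, whose origin is the TCP and whose axes are the flange's). Camera axes: x right, y down, z forward; pixel columns grow to the right and rows downward; lengths in m; the calibration is good to about 2 mm. A picture is of the moment at which its call begins: read the wrist's pose just before it. There is no depth.
- manip.hand_in(): hands the job in; it is judged then, once.
Trained networks look in a picture, given as the dict that the camera call returned (one of the last four; its "shot" number tells which), for a name from the list of things; names that differ only in an ending like _2 or _b are one class to them, and where a whole thing is asked for, a point or a joint stands for the part that bears it (a point fixed in the world has none). Each returns a list of dicts, best first, with "conf" (0 to 1); they miss things now and then, are a little off and sometimes report something else, mostly with a low value. They report only what shows in the picture. A call takes as long as a camera call. They do not tell look-alikes from the thing itself.
- manip.look_for(picture, label): "position" ([x, y, z] in m, in the coordinates of the camera as it stood for that picture, good to about 4 mm: the middle of the surface that is visible of it).
- manip.silhouettes(picture, label): "pixels" (384x512 bool, what is visible of it).
- manip.tip_of(picture, label): "position" ([x, y, z] in m, in the coordinates of the camera as it stood for that picture, good to about 4 mm: a listed point, or the origin of a listed thing).
The state is a dict: "clock": time; "joint_pos": joint angles; "joint_velocities": joint speeds; "tau": joint torques, N m; "position": TCP position; "ee_rot": TCP orientation; "ft_force": force on the tool from outside, world axes, zero at the start; "torque": the same for the moment, N m; "grip_width": opening from 0.0 (shut) to 1.0 (fully open); "grasp_force": force on a finger pad.
Only numpy, scipy, OpenCV 4.12 (cv2) and the standard library are available. Lean on these libraries where they do the work, as an engineer would, in place of code of your own. Each camera call takes 0.05 s, during which the arm holds its last target. There are 200 camera calls.

## Task

The low covered crate on the worktop holds two dropper bottles and has one empty cell. Take the matching dropper bottle that stands by itself on the worktop beside the crate and put it upright into the empty cell, down on the cell's floor, leaving the other two standing in their cells.

Things in the scene. Friction and masses are not known exactly. Their poses are not given: they have to be found in the camera images.
- crate: fixed low grey crate with white cover, 80 mm (x) by 212 mm (y, plus small end ledges), 40 mm high. Origin: centre of underside, z up. Three walled cells in a row, centres at y = -66, 0, +66 mm, x = 0; floor 5 mm above the origin. Each has a round 56 mm hole in the 4 mm cover, whose top is 40 mm above the origin. Two cells hold a bottle; which one is empty varies.
- loose_bottle: plastic dropper bottle, all three alike: round body 33 mm in diameter up to 66 mm above its base, then a narrower tapering cap (about 20 mm) up to 94 mm; about 35 g. Origin: centre of underside, z up along the bottle. This one stands alone on the worktop, to the right of the crate (seen from the robot); it is the one to put away.
- seated_bottle_1: plastic dropper bottle, all three alike: round body 33 mm in diameter up to 66 mm above its base, then a narrower tapering cap (about 20 mm) up to 94 mm; about 35 g. Origin: centre of underside, z up along the bottle. It stands in one of the three cells, within about 6 mm of the cell's centre, its base on the cell floor.
- seated_bottle_2: plastic dropper bottle, all three alike: round body 33 mm in diameter up to 66 mm above its base, then a narrower tapering cap (about 20 mm) up to 94 mm; about 35 g. Origin: centre of underside, z up along the bottle. It stands in another of the three cells, within about 6 mm of the cell's centre, its base on the cell floor.
There are look-alikes about, which are no part of the job. What is shaped like the loose_bottle but green or orange is not meant.

How it is judged:
By the outcome, as a careful person would: the job done as asked, in the order asked, and still so for the second after the job is handed in, with the robot touching nothing.
It also fails if it takes over 40 s, if anything falls off the work surface, if the arm or the gripper's body presses on something with over 40 N, if the wrist force passes 120 N, or if a joint passes its speed limit or range.

## Working session

There is one attempt and no reset: what is moved stays moved. The work goes in short steps, Python scripts to look and compute and a tool call to move; the robot and the scene stay as the last step left them, time stands still between calls to the robot, and variables do not carry over. Pictures are saved under pics/ and viewed, at most 10 in all, crops included, and the job is handed in when it is done.

Besides the shell and the picture viewer there is one more tool, called after "Emit:" in YAML: its name, and indented under it one key for each argument. move_arm: Moves the arm, as the interface text tells. Its arguments: {"type":"object","properties":{"plan":{"type":"array","items":{"type":"number"}},"squeeze":{"type":"number"}},"required":["plan"]}

```bash
mkdir -p pics
cat > h.py <<'E'
import numpy as np, cv2
from workcell import manip
from scipy.spatial.transform import Rotation as R
def cam(name):
    o=manip.get_obs(); c=manip.camera(name)
    if name=='wrist':
        T=np.eye(4); T[:3,:3]=R.from_quat(o['ee_rot']).as_matrix(); T[:3,3]=o['position']
        c2w=T@np.array(c['mount'])
    else: c2w=np.array(c['cam_to_world'])
    return c,c2w
def w(T,p): return T[:3,:3]@np.array(p)+T[:3,3]
def pix(c,T,p):
    q=np.linalg.inv(T)@np.r_[p,1]; return [c['fx']*q[0]/q[2]+c['cx'],c['fy']*q[1]/q[2]+c['cy']]
def ray(c,T,u,v,z):
    d=T[:3,:3]@np.array([(u-c['cx'])/c['fx'],(v-c['cy'])/c['fy'],1]); return T[:3,3]+d*(z-T[2,3])/d[2]
E
python3 - <<'E'
from h import *
np.set_printoptions(precision=4,suppress=True)
o=manip.get_obs(); print(o['position'],o['ee_rot'],o['clock'],o['grip_width'])
ims=[]
for n in ['scene','side']:
    c,T=cam(n); ims.append(c['color'])
    for l in ['crate','loose_bottle']:
        for d in manip.tip_of(c,l):
            p=w(T,d['position']); print(n,l,round(d['conf'],2),p,np.round(pix(c,T,p)))
    cv2.imwrite(f'pics/{n}.png',c['color'][...,::-1])
E
```

```text
[0.2671 0.5649 0.4039] [ 0.2191  0.9757 -0.0007 -0.0001] 0.0 0.9967328103607977
scene crate 0.7 [0.5531 0.1671 0.0012] [231. 182.]
scene loose_bottle 0.81 [ 0.4369 -0.1244 -0.0006] [273. 268.]
scene loose_bottle 0.75 [ 0.5238 -0.1069 -0.0022] [300. 245.]
scene loose_bottle 0.72 [ 0.5583 -0.0274  0.0003] [286. 219.]
side crate 0.56 [0.5506 0.1703 0.0008] [261. 174.]
side loose_bottle 0.93 [ 0.4421 -0.1321  0.0045] [227. 277.]
side loose_bottle 0.89 [ 0.5528 -0.0303 -0.0005] [279. 233.]
side loose_bottle 0.67 [ 0.5271 -0.1039 -0.    ] [272. 262.]
```

View pics/scene.png

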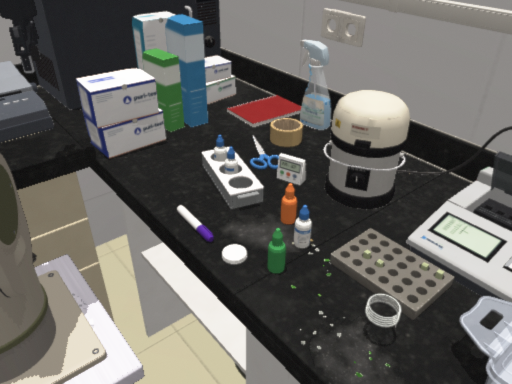

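View pics/side.png

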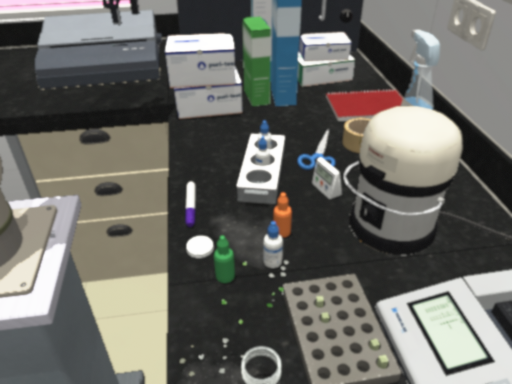

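Candidates in the scene image: green bottle (276,252), orange bottle (289,205), and white bottle with blue cap (303,229). The seated bottles at (220,148) and (231,160) are white with blue caps, so the white one at (303,229) matches. The empty cell is the near one, with its hole at (240,183). I'll confirm in a crop and measure.

Run:
```python
from h import *
np.set_printoptions(precision=4,suppress=True)
out=[]
for n,box in [('scene',(190,130,340,290)),('side',(210,110,310,290))]:
    c,T=cam(n); im=c['color']; x0,y0,x1,y1=box
    out.append(cv2.resize(im[y0:y1,x0:x1],None,fx=3.2,fy=3.2,interpolation=cv2.INTER_CUBIC)[:540])
    ms=manip.silhouettes(c,'crate')
    m=ms[0]['pixels'].astype(np.uint8); 
    for v in manip.silhouettes(c,'loose_bottle'):
        ys,xs=np.nonzero(v['pixels']); print(n,'b',round(v['conf'],2),im[v['pixels']].mean(0).astype(int),xs.mean(),xs.min(),xs.max(),ys.min(),ys.max())
    for z in (0.04,):
        cs,_=cv2.findContours(m,cv2.RETR_CCOMP,cv2.CHAIN_APPROX_NONE)
        for k in cs:
            if len(k)>15:
                e=cv2.fitEllipse(k); print(n,'ell',e,ray(c,T,*e[0],z))
    # dark blob hole
    hx,hy=((240,183) if n=='scene' else (261,182))
    g=cv2.cvtColor(im,cv2.COLOR_RGB2GRAY); print(g[hy-8:hy+9:2,hx-16:hx+17:2])
h=max(o.shape[0] for o in out)
cv2.imwrite('pics/crop.png',np.hstack([np.pad(o,((0,h-o.shape[0]),(0,0),(0,0))) for o in out])[...,::-1])
```

```text
scene b 0.88 [ 46 101  57] 276.1911532385466 267 285 228 272
scene b 0.69 [122 128 135] 302.29559748427675 293 311 205 248
scene b 0.59 [161  87  45] 288.3885480572597 281 296 183 223
scene ell ((233.2274627685547, 180.7972412109375), (39.166419982910156, 70.83558654785156), 134.47952270507812) [0.5252 0.1192 0.04  ]
[[253 252 250 250 251 251 249 236 239 228 249 252 253 253 253 200  40]
 [253 253 253 252 227 161 134 117 105 100 115 145 202 250 253 252 124]
 [253 253 250 155  96  95  81  80  79  78  79  79  82 136 246 253 249]
 [253 253 204  82  78  82  81  81  78  78  79  78  78  75 152 253 253]
 [253 253 204  82  81  82  83  81  78  77  79  78  79  73 151 253 253]
 [228 253 251 136  83  82  82  82  79  78  79  79  83 110 248 253 253]
 [123 250 253 252 233 136 103 105 106 109 114 138 208 250 253 253 252]
 [ 76 171 253 253 253 253 251 251 251 251 251 252 252 251 236 204 169]
 [ 74  92 228 253 253 253 253 252 252 246 230 189 162 125 115 107 140]]
side b 0.93 [135 143 150] 272.21251819505096 263 281 222 267
side b 0.93 [169  95  53] 282.34991119005326 273 290 193 237
side ell ((260.3405456542969, 171.93453979492188), (42.63571548461914, 77.0069808959961), 13.084837913513184) [0.5412 0.1215 0.04  ]
[[243 140  88  83  83  83  85  86  86  84  84  84 105 212 253 254 250]
 [229 104  84  83  84  85  87  87  87  86  84  83  85 174 253 254 244]
 [241 121  84  83  86  87  87  87  87  87  84  84  93 203 253 254 232]
 [253 209 118  99  98  97 101  98  99  95  91 108 176 249 254 254 219]
 [254 253 236 199 169 162 170 165 171 175 193 234 252 254 254 253 193]
 [254 254 254 253 252 249 246 246 247 251 253 254 254 254 254 252 159]
 [242 247 248 249 250 251 252 252 253 254 254 254 254 254 254 250 134]
 [136 144 148 155 161 172 182 189 199 206 217 221 229 236 239 223 105]
 [154 167 168 170 171 163 159 152 146 142 145 132 117 120 120 119  70]]
```

View pics/crop.png

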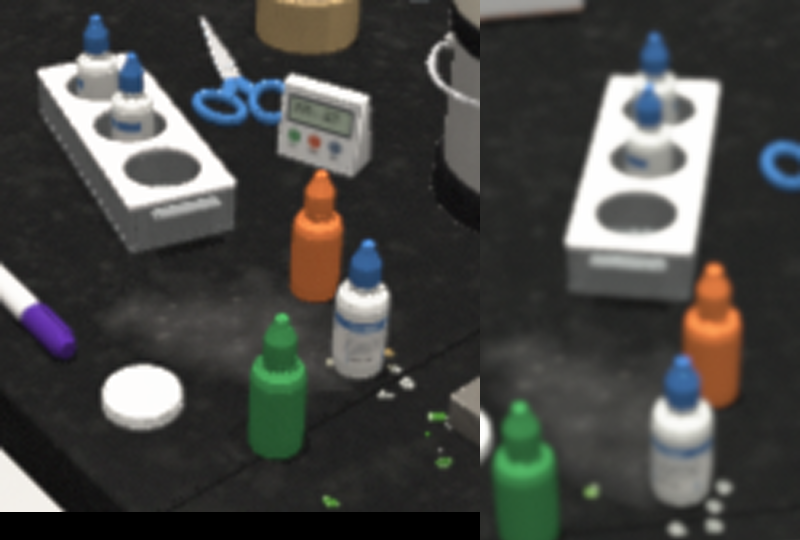

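The crop confirms it: white body with blue cap and label at crop (360,310), like the two seated bottles, and the near hole is empty. Next I need the hole position and the crate's yaw.

Run:
```python
from h import *
np.set_printoptions(precision=4,suppress=True)
for n,s in [('scene',(240,183)),('side',(259,178))]:
    c,T=cam(n); im=c['color']; g=cv2.cvtColor(im,cv2.COLOR_RGB2GRAY)
    roi=np.zeros_like(g); cv2.circle(roi,s,60,255,-1)
    d=((g<165)).astype(np.uint8); _,l=cv2.connectedComponents(d,connectivity=4); m=(l==l[s[1],s[0]]).astype(np.uint8); print(m.sum())
    k=max(cv2.findContours(m,0,cv2.CHAIN_APPROX_NONE)[0],key=len)
    P=np.array([ray(c,T,*p[0],0.04)[:2] for p in k]); e=cv2.fitEllipse((P*1000).astype(np.float32)); print(n,'hole',e)
    wt=((g>225)).astype(np.uint8); _,l=cv2.connectedComponents(wt,connectivity=4)
    q=max(set(l[s[1]-25:s[1]+25,s[0]-25:s[0]+25].ravel())-{0},key=lambda i:(l==i).sum()); m=(l==q).astype(np.uint8)
    k=max(cv2.findContours(m,0,cv2.CHAIN_APPROX_NONE)[0],key=len)
    P=np.array([ray(c,T,*p[0],0.04)[:2] for p in k]); print('cover',cv2.minAreaRect((P*1000).astype(np.float32)))
    for v in manip.silhouettes(c,'loose_bottle'):
        a=im[v['pixels']].mean(0)
        if a.max()-a.min()<30:
            ys,xs=np.nonzero(v['pixels'])
            # fit: project bottle model axis: base center for given xy -> compare body extents
            from scipy.optimize import least_squares
            th=np.linspace(0,6.28,24)
            def f(p):
                Q=[pix(c,T,[p[0]+r*np.cos(t),p[1]+r*np.sin(t),z]) for r,z in((.0165,0),(.0165,.06),(.004,.094)) for t in th]; Q=np.array(Q)
                return [Q[:,0].min()-xs.min()+.5,Q[:,0].max()-xs.max()-.5,Q[:,1].min()-ys.min()+.5,Q[:,1].max()-ys.max()-.5]
            r=least_squares(f,[.525,-.105]); print('bottle',r.x,r.fun)
c,T=cam('wrist'); print(np.array(c['mount']),c['fx'])
```

```text
224
scene hole ((535.2572021484375, 105.67308044433594), (46.28351593017578, 54.20352554321289), 51.44715881347656)
cover ((553.7220458984375, 169.79522705078125), (210.96815490722656, 79.42301177978516), 73.82299041748047)
bottle [ 0.528  -0.1047] [-0.9122  0.8777 -1.3055  1.1372]
bottle [0.5722 0.1914] [ 0.615  -0.6294 -4.5763  4.1192]
254
side hole ((534.5991821289062, 108.25814056396484), (43.29221725463867, 52.140289306640625), 84.25889587402344)
cover ((552.9373779296875, 171.4840545654297), (212.80859375, 80.57205963134766), 74.05872344970703)
[[-0.0001 -0.9598 -0.2806  0.0709]
 [ 1.     -0.0001  0.0001 -0.0005]
 [-0.0002 -0.2806  0.9598  0.0296]
 [ 0.      0.      0.      1.    ]] 282.5216424442824
```

Run:
```python
from h import *
np.set_printoptions(precision=3,suppress=True)
c,T=cam('side')
for n,p in dict(boxBL=(178,117),boxBR=(242,113),boxTopR=(236,35),greenBL=(248,103),blueBR=(298,105)).items(): print(n,ray(c,T,*p,0),ray(c,T,*p,.15))
c,T=cam('scene')
for n,p in dict(boxBfront=(103,152),boxBR=(165,135),boxTopfront=(88,95)).items(): print(n,ray(c,T,*p,0),ray(c,T,*p,.15))
def tgt(xyz,yaw):  # tool y at angle yaw
    o=manip.get_obs(); R0=R.from_quat(o['ee_rot']); y=np.array([np.cos(yaw),np.sin(yaw),0]); z=np.array([0,0,-1.]); M=np.c_[np.cross(y,z),y,z]
    return (R0.inv()*R.from_matrix(M)).as_rotvec(), R0.inv().apply(np.array(xyz)-o['position'])
print(tgt([.36,.25,.42],0),tgt([.528,-.1045,.36],np.radians(-16)))
```

```text
boxBL [0.366 0.479 0.   ] [0.38  0.189 0.15 ]
boxBR [0.544 0.473 0.   ] [0.513 0.185 0.15 ]
boxTopR [0.603 1.135 0.   ] [0.556 0.678 0.15 ]
greenBL [0.569 0.532 0.   ] [0.531 0.229 0.15 ]
blueBR [0.71  0.495 0.   ] [0.636 0.201 0.15 ]
boxBfront [0.37  0.511 0.   ] [0.28  0.228 0.15 ]
boxBR [0.556 0.5   0.   ] [0.417 0.22  0.15 ]
boxTopfront [0.5   0.949 0.   ] [0.375 0.552 0.15 ]
(array([ 0.   , -0.   ,  1.129]), array([-0.219, -0.245, -0.015])) (array([ 0.   , -0.   ,  1.408]), array([-0.522, -0.494,  0.045]))
```

Emit:
move_arm:
  plan: [0,0,0.9,-0.219,-0.245,-0.015,0.06,0,0,0.9,-0.219,-0.245,-0.015,0.06,0,0,0.9,-0.219,-0.245,-0.015,0.06,0,0,0.9,-0.219,-0.245,-0.015,0.06,0,0,0.9,-0.219,-0.245,-0.015,0.06,0,0,1.408,-0.522,-0.494,0.045,0.06,0,0,1.408,-0.522,-0.494,0.045,0.06,0,0,1.408,-0.522,-0.494,0.045,0.06,0,0,1.408,-0.522,-0.494,0.045,0.06,0,0,1.408,-0.522,-0.494,0.045,0.06,0,0,1.408,-0.522,-0.494,0.045,0.06,0,0,1.408,-0.522,-0.494,0.045,0.06]
  squeeze: 30

```text
clock: 2.45
position: [0.5283, -0.1077, 0.3596]
ee_rot: [0.799, 0.601, -0.0, 0.0]
ft_force: [0.3, 1.8, 0.1]
grip_width: 0.702
grasp_force: 0.0
```

```bash
cat >> h.py <<'E'
def tgt(xyz,yaw):
    o=manip.get_obs(); R0=R.from_quat(o['ee_rot']); y=np.array([np.cos(yaw),np.sin(yaw),0]); z=np.array([0,0,-1.]); M=np.c_[np.cross(y,z),y,z]
    return (R0.inv()*R.from_matrix(M)).as_rotvec(), R0.inv().apply(np.array(xyz)-o['position'])
E
python3 - <<'E'
from h import *
np.set_printoptions(precision=4,suppress=True)
o=manip.get_obs(); print(o['clock'],o['position'],o['ee_rot'],o['grip_width'],o['joint_pos'])
c,T=cam('wrist'); im=c['color'].copy()
for d in manip.tip_of(c,'loose_bottle'): print(round(d['conf'],2),w(T,d['position']))
for v in manip.silhouettes(c,'loose_bottle'):
    a=c['color'][v['pixels']].mean(0); ys,xs=np.nonzero(v['pixels']); print(a.astype(int),xs.min(),xs.max(),ys.min(),ys.max())
for z in (0,.066,.094):
    u=np.round(pix(c,T,[.528,-.1045,z])).astype(int); print(z,u); cv2.circle(im,tuple(int(i) for i in u),3,(255,0,0),1)
cv2.imwrite('pics/w1.png',im[...,::-1])
E
```

```text
2.45 [ 0.5283 -0.1077  0.3596] [ 0.7993  0.6009 -0.0001  0.0005] 0.7018352373021833 [-0.4516  0.1882  0.6404  1.7807 -0.1189  1.2111 -0.0591]
0.75 [ 0.5279 -0.1097  0.0023]
0.66 [ 0.5561 -0.0334  0.0023]
0.65 [ 0.4404 -0.1203  0.0015]
[129 144 156] 235 266 155 195
[ 45 106  59] 160 199 192 239
[227 138  61] 243 277 76 112
0 [249 166]
0.066 [249 180]
0.094 [248 187]
```

View pics/w1.png

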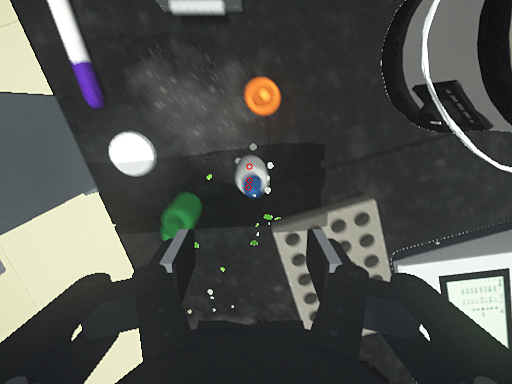

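Wrist view: the white bottle is at (251,175), midway between green (182,215) and orange (262,96), and agrees with the estimate within about 3 mm. I'll descend partway and check the tracking.

Emit:
move_arm:
  plan: [0,0,0,0,0.002,0.04,0.06,0,0,0,0,0.002,0.08,0.06,0,0,0,0,0.002,0.08,0.06,0,0,0,0,0.002,0.08,0.06]

```text
clock: 3.1
position: [0.5303, -0.1048, 0.2813]
ee_rot: [0.798, 0.602, 0.001, 0.0]
ft_force: [-0.2, 1.2, 0.8]
grip_width: 0.704
grasp_force: 0.0
```

Run:
```python
from h import *
from scipy.optimize import least_squares
np.set_printoptions(precision=4,suppress=True)
o=manip.get_obs(); print(o['clock'],o['position'],o['ee_rot'],o['ft_force'])
c,T=cam('wrist'); th=np.linspace(0,6.28,24)
for v in manip.silhouettes(c,'loose_bottle'):
    a=c['color'][v['pixels']].mean(0)
    ys,xs=np.nonzero(v['pixels']); print(a,xs.min(),xs.max(),ys.min(),ys.max())
    def f(p):
        Q=np.array([pix(c,T,[p[0]+r*np.cos(t),p[1]+r*np.sin(t),z]) for r,z in((.0165,0),(.0165,.06),(.01,.07),(.005,.094)) for t in th])
        return [Q[:,0].min()-xs.min()+.5,Q[:,0].max()-xs.max()-.5,Q[:,1].min()-ys.min()+.5,Q[:,1].max()-ys.max()-.5]
    r=least_squares(f,[.53,-.105]); print(r.x,r.fun)
```

```text
3.1 [ 0.5303 -0.1048  0.2813] [0.7983 0.6022 0.0008 0.0004] [-0.2069  1.1906  0.8452]
[235.7276 145.9389  61.6044] 239 287 70 120
[ 0.5599 -0.0327] [-0.9852  0.9901 -1.2824  1.4679]
[ 42.3226 104.7018  56.9292] 123 180 219 279
[ 0.4447 -0.1187] [ -3.0539   4.5957 -11.2037   8.6029]
[124.9393 142.0359 155.3618] 227 270 173 237
[ 0.529  -0.1064] [-0.7505  0.7543 -1.482   1.1008]
```

Emit:
move_arm:
  plan: [0,0,0,-0.001,-0.001,0.035,0.06,0,0,0,-0.001,-0.001,0.068,0.06,0,0,0,-0.001,-0.001,0.068,0.06,0,0,0,-0.001,-0.001,0.068,0.02,0,0,0,-0.001,-0.001,0.068,0.02,0,0,0,-0.001,-0.001,0.068,0.02,0,0,0,-0.001,-0.001,0.068,0.02,0,0,0,-0.001,-0.001,0.068,0.02]
  squeeze: 30

```text
clock: 4.2
position: [0.5294, -0.1061, 0.2136]
ee_rot: [0.799, 0.602, 0.001, 0.001]
ft_force: [-2.7, -0.7, 7.9]
grip_width: 0.373
grasp_force: 30.1
```

Emit:
move_arm:
  plan: [0,0,0,0,0,-0.03,0.02,0,0,0,0,0,-0.08,0.02,0,0,0,0,0,-0.13,0.02,0,0,0,0.05,-0.013,-0.13,0.02,0,0,0,0.1,-0.026,-0.13,0.02,0,0,0,0.15,-0.039,-0.13,0.02,0,0,0,0.19,-0.049,-0.13,0.02,0,0,0,0.206,-0.053,-0.13,0.02,0,0,0,0.206,-0.053,-0.13,0.02,0,0,0,0.206,-0.053,-0.13,0.02]

```text
clock: 5.45
position: [0.5345, 0.1047, 0.342]
ee_rot: [0.799, 0.601, 0.0, 0.0]
ft_force: [0.3, 0.2, -1.0]
grip_width: 0.365
grasp_force: 30.0
```

Run:
```python
from h import *
np.set_printoptions(precision=4,suppress=True)
o=manip.get_obs(); print(o['clock'],o['position'],o['ee_rot'],o['ft_force'],o['grip_width'])
ims=[]
for n,b in (('side',(200,40,360,240)),('wrist',(130,100,400,384))):
    c,T=cam(n); im=c['color'].copy()
    for d in manip.tip_of(c,'crate')+manip.tip_of(c,'loose_bottle'): print(n,round(d['conf'],2),w(T,d['position']))
    for y in (-.066,0,.066):
        a=np.radians(74); p0=np.array([.5533+y*np.cos(a),.1706+y*np.sin(a),.04])
        q=np.array([pix(c,T,p0+.028*np.array([np.cos(t),np.sin(t),0])) for t in np.linspace(0,6.28,40)]).round().astype(int)
        cv2.polylines(im,[q],True,(255,0,0),1)
    x0,y0,x1,y1=b; ims.append(cv2.resize(im[y0:y1,x0:x1],(int((x1-x0)*560/(y1-y0)*.7),int(560*.7)) ))
cv2.imwrite('pics/w2.png',np.hstack(ims)[...,::-1])
```

```text
5.45 [0.5345 0.1047 0.342 ] [0.7993 0.6009 0.0001 0.0003] [ 0.315   0.1818 -0.9657] 0.36521048585824817
side 0.85 [0.5502 0.1707 0.0002]
side 0.43 [0.5289 0.1092 0.1287]
side 0.87 [ 0.4452 -0.127   0.0043]
side 0.69 [0.5298 0.1081 0.1307]
side 0.55 [ 0.5557 -0.0314 -0.    ]
wrist 0.73 [ 0.5547  0.1694 -0.0021]
wrist 0.84 [0.5317 0.1059 0.1296]
```

View pics/w2.png

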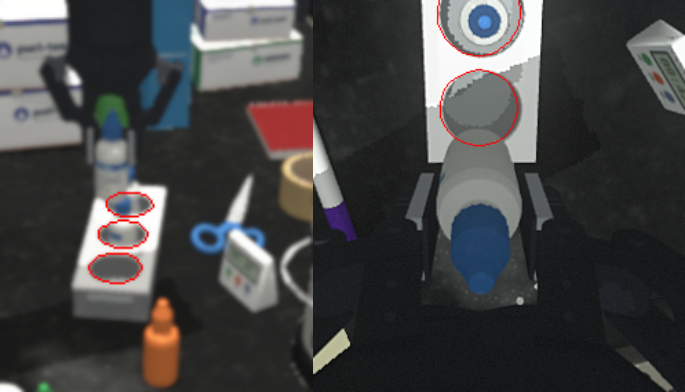

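Side view: the bottle is held upright at (113,165), above the near hole. The projected hole circles (red) lie on the real holes, with clearance all round. Lowering.

Emit:
move_arm:
  plan: [0,0,0,0,0,0.03,0.02,0,0,0,0,0,0.07,0.02,0,0,0,0,0,0.095,0.02,0,0,0,0,0,0.108,0.02,0,0,0,0,0,0.115,0.02,0,0,0,0,0,0.12,0.02,0,0,0,0,0,0.122,0.02,0,0,0,0,0,0.122,0.02]

```text
clock: 6.75
position: [0.5345, 0.1067, 0.22]
ee_rot: [0.799, 0.602, 0.0, 0.0]
ft_force: [-1.2, -0.5, -0.7]
grip_width: 0.369
grasp_force: 29.9
```

Down a little more until it touches.

Emit:
move_arm:
  plan: [0,0,0,0,0,0.001,0.02,0,0,0,0,0,0.0015,0.02,0,0,0,0,0,0.002,0.02,0,0,0,0,0,0.002,0.02]

```text
clock: 7.25
position: [0.5346, 0.1068, 0.2186]
ee_rot: [0.799, 0.602, 0.0, -0.0]
ft_force: [-3.9, -0.8, 9.4]
grip_width: 0.367
grasp_force: 31.0
```

Emit:
move_arm:
  plan: [0,0,0,0,0,-0.0005,0.036,0,0,0,0,0,-0.0005,0.042,0,0,0,0,0,-0.0005,0.05,0,0,0,0,0,-0.0005,0.055,0,0,0,0,0,-0.0005,0.055,0,0,0,0,0,-0.01,0.055,0,0,0,0,0,-0.04,0.055,0,0,0,0,0,-0.09,0.055,0,0,0,0,0,-0.14,0.055,0,0,0,0,0,-0.14,0.055]

```text
clock: 8.5
position: [0.5354, 0.1064, 0.3622]
ee_rot: [0.799, 0.602, 0.004, 0.001]
ft_force: [0.6, -0.2, -0.5]
grip_width: 0.645
grasp_force: 0.0
```

Run:
```python
from h import *
np.set_printoptions(precision=4,suppress=True)
o=manip.get_obs(); print(o['clock'],o['position'],o['ft_force'])
ims=[]
for n,b in (('side',(200,80,320,240)),('scene',(180,110,300,270))):
    c,T=cam(n); im=c['color'].copy()
    for d in manip.tip_of(c,'loose_bottle'): print(n,round(d['conf'],2),w(T,d['position']))
    x0,y0,x1,y1=b; ims.append(cv2.resize(im[y0:y1,x0:x1],None,fx=3.2,fy=3.2))
cv2.imwrite('pics/w3.png',np.hstack(ims)[...,::-1])
```

```text
8.5 [0.5354 0.1064 0.3622] [ 0.6235 -0.2135 -0.4638]
side 0.98 [ 0.5557 -0.0303 -0.0027]
side 0.87 [0.5332 0.111  0.0059]
side 0.67 [ 0.4424 -0.1266  0.0048]
scene 0.8 [0.533  0.106  0.0068]
scene 0.74 [ 0.5562 -0.0325 -0.0025]
scene 0.71 [ 0.4374 -0.1267  0.0002]
```

View pics/w3.png

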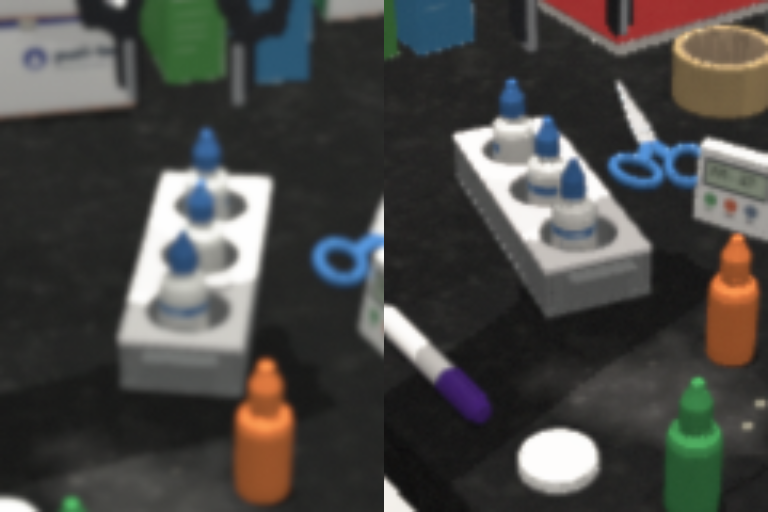

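All three bottles stand upright in their cells. The moved one is at (183,290) in the left half and (575,215) in the right half, with its base about 6 mm up, which is the cell floor. The gripper is clear.

```bash
python3 -c "
from workcell import manip; print(manip.hand_in())"
```

```text
the job is handed in; nothing more can be done
None
```

The white, blue-capped bottle is upright on the floor of the crate's empty cell, the other two are still standing in theirs, and I handed the job in at about 8.6 s; no verdict came back.

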